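# Fold out the work light's leg, stand it up on it and switch it on

## Task

The work light is lying on its lens. Swing its wire leg fully out to the stop, then stand the light up on its foot bar about where it lies, letting it lean back gently on the leg with its lens still turned towards the wood block on the right, and slide its switch all the way towards the carrying handle to turn it on. Leave the tape measure, the wood block and the pliers where they are.

Things in the scene. Friction and masses are not known exactly. Their poses are not given: they have to be found in the camera images.
- work_light: flat LED work light, about 0.7 kg, grey/black housing (x 12 to 148, y -85 to 85, z 3 to 34 mm with fins); starts lying lens down. Origin: below the foot bar's middle, on the bench at the start. x: foot bar to handle (start yaw -1.65 to -0.95); z: out of the back (up at the start). Standing, x leans back 0.31 rad from vertical; the lens faces where the handle lay
- foot_bar (a point): middle of the foot bar's axis, at (0, 0, 7) mm of the light: round tube, 14 mm thick, 180 mm long along the light's y, at the light's lower end; the light is tipped up about it and stands on it. It rolls or slips towards the leg side by up to 15 mm while the light is tipped up
- handle_bar (a point): middle of the carrying handle's grip bar, at (195, 0, 22) mm of the light: round, 12 mm thick, straight for 70 mm along the light's y, open gap of 41 mm between it and the housing. Its height is 22 mm while the light lies and about 187 mm when it stands
- leg (a joint): opening of the wire leg, rad: 0 folded flat on the back, 1.05 at its stop; it starts between 0 and 0.25; a stiff hinge (0.06 N m) keeps it where it is left; pushing past the stop with over 4 N lifts the foot bar off the bench
- leg_hinge (a point): middle of the leg's hinge axis, at (95, 0, 36) mm of the light; the axis is along the light's y
- leg_foot (a point): middle of the leg's cross bar, 111 mm from the hinge: rubber sleeve 12 mm thick, 56 mm long along the light's y. The leg is a U of 7 mm wire, 76 mm wide. Folded, the cross bar lies at (-16, 0, 36) mm of the light and overhangs the foot bar, with only the bench beneath; opening, it swings up and towards the handle end
- switch (a joint): travel of the slide switch, m: 0 off, 0.012 on; it moves along the light's -y, towards the carrying handle, against 1 N of friction and stays where it is left
- switch_top (a point): top of the switch's thumb piece, 12 x 12 mm and 10 mm high, standing on the housing's handle-side end face, at (159, 73, 16) mm of the light when off, (159, 61, 16) when on: beside the handle at the light's +y end. When the light stands, this face is on top
- tape_measure: yellow tape measure, 41 x 86 x 66 mm, origin under its middle; a bystander on the left
- wood_block: wood offcut, 45 x 90 x 35 mm, origin under its middle; on the right beside a try square: the work to be lit
- pliers: pliers, 64 x 194 x 16 mm, lying flat, origin under the middle; a bystander at the back
Mind the look-alikes: they are no part of the job. Leave any black or blue look-alike of the wood_block alone.

How it is judged (in metres and radians):
On the way, in this order (a step that is already met when the one before it is completed fails the run):
1. the leg is swung out to its stop while the light still lies on its lens (value of joint leg above 0.95 rad and angle between work_light's own x axis and vertical above 1.3 rad), for 0.2 s.
2. the light stands on its foot bar and leans back on the open leg (angle between work_light's own x axis and vertical below 0.42 rad and angle between work_light's own z axis and vertical above 1.8 rad and height (world z) of leg_foot below 0.012 m and height (world z) of foot_bar below 0.014 m and value of joint leg above 0.95 rad), for 0.3 s.
At the end, for the whole second after the job is handed in: Leg open over 0.95 rad; light standing on foot bar and leg (foot bar axis under 14 mm, leg foot under 12 mm, x within 0.42 rad of vertical, leaning back: z tilt over 1.80), wood block over 0.1 m in front of the lens, foot bar within 80 mm of its start, switch over 9 mm, at rest (all of step 2 and value of joint switch above 0.009 m and distance of foot_bar from where it was at the start of the episode below 0.08 m and z of wood_block in the frame of work_light below -0.1 m and linear speed of work_light below 0.02 m/s and angular speed of work_light below 0.1 rad/s); the robot touches nothing.
It fails at once if the light, tipped up, falls or is flung (turns faster than 2 rad/s) (angular speed of work_light above 2 rad/s and angle between work_light's own x axis and vertical below 1.45 rad).
It fails at once if a bystander (tape measure, wood block or pliers) is moved by more than 30 mm (distance of any of tape_measure, wood_block, pliers from where it was at the start of the episode above 0.03 m).
It also fails if it takes over 72 s, if anything falls off the work surface, if the arm or the gripper's body presses on something with over 40 N, if the wrist force passes 120 N, or if a joint passes its speed limit or range.

## Robot

A 6-joint arm with a two-finger parallel gripper is mounted at the origin on a cart in front of the work surface, level with it; the furniture and walls round the work are solid. World frame = base frame: x ahead of the robot, y to its left, z up, the work surface at z = 0. Lengths are in m, angles in degrees, forces in N, time in s.
With the tool pointing down it reaches from about 0.4 to 0.825 m from the base axis. Payload 7 kg.
Tool frame: the origin (TCP) lies on the centre line of the jaws, within the pads' length; the fingertips stand 19 mm ahead of it and the grasp point (between the pads) is the TCP (r.tip_extent is the distance from the TCP to the fingertips, in m); z points along the fingers, y is the line along which they close (so a half turn about z gives the same grasp; the last joint's range is limited). The gripper opens to 88 mm and grips with 3 to 60 N. Pads are 19 mm wide; open, the fingers measure 130 mm over their backs; the gripper's body (78 mm by 193 mm) begins 47 mm behind the grasp point.
Start: joints at [-49.956, 20.546, 0.682, 0, -70.136, -16.507], TCP at [0.27, -0.619, 0.246] pointing down, gripper open.
Joint ranges: [-176.03, 176.03], [-82.01, 121.73], [-58.28, 71.71], [-173.87, 95.51], [-174.79, -0.11], [-173.66, 173.66]. Speed limits (degrees/s): [136.94, 136.94, 172.46, 180, 180, 180].

## Interface

Orientations are given as [roll, pitch, yaw] about the fixed x, y, z axes, in that order (R = Rz(yaw) Ry(pitch) Rx(roll)).
In Python, from plant import r gives the robot as it stands. The module is installed in compiled form; this text tells all that it offers.
- The arm moves only by the tool jog_arm, never from a script. Its argument "deltas" is a list that holds one entry, the list of rows, each a list of 5 numbers: the opening, from -1 (shut) to 1 (fully open), then the shift along the world's x, y, z in cm, then the turn about the world's z in rad. In form: [[[claw, dx, dy, dz, turn], ...]]. A call has 1 to 8 rows; each row shifts and turns the commanded pose from where the row before left it; what a row does not reach is not made up. A row lasts 1/8 s, in which the tool goes at most 62.5 mm and 10.7 degrees, less where a joint would pass 70% of its speed; a pose out of reach is approached as far as the arm can. A call with a gripper value outside its range is refused whole. The fingers move at their own pace and stop on an object; "force" is the grip in N (left out, the last holds). Time passes only in rows, so rows that do not move let the fingers close. It gives the time, the measured TCP pose, the force, the opening and the grip force at its end, in the units of the state.
- r.get_state(): the state, without advancing time (a new reading comes with each control period).
- r.capture(name): name is "scene" or "top" or "wrist"; returns the picture (480x640x3 uint8, blue, green, red); there is no depth.
- r.camera_info(name): a dict with "fx", "fy", "cx", "cy" (pixels), "k1" (the pictures are not rectified: a ray, as slopes to the right and down, at radius r is drawn at 1 + k1 r^2 times it, then the intrinsics apply), "view" (4x4, takes a point from world to camera coordinates). Camera axes: x right, y up, looking along -z (the intrinsics and any distortion apply to the point x, -y, -z); pixel columns grow to the right and rows downward; lengths in m; the calibration is good to about 2 mm. A picture is of the moment at which its call begins: read the wrist's pose just before it. camera_info takes no time and is no camera call; for the wrist camera it gives the pose at the moment of the call.
- r.close_job(): hands the job in; it is judged then, once.
The state is a dict: "time_s": time; "joints": joint angles; "qd": joint speeds; "joint_torque": joint torques, N m; "tcp_pos": TCP position; "eef_rot": TCP orientation; "contact_force": force on the tool from outside, world axes, zero at the start; "moment": the same for the moment, N m; "gripper_width": finger opening in m; "gripper_force": force on a finger pad.
Only numpy, scipy, OpenCV 4.12 (cv2) and the standard library are available. Lean on these libraries where they do the work, as an engineer would, in place of code of your own. Each camera call takes 0.05 s, during which the arm holds its last target. There are 200 camera calls.

## Working session

There is one attempt and no reset: what is moved stays moved. The work goes in short steps, Python scripts to look and compute and a tool call to move; the robot and the scene stay as the last step left them, time stands still between calls to the robot, and variables do not carry over. Pictures are saved under pics/ and viewed, at most 10 in all, crops included, and the job is handed in when it is done.

Besides the shell and the picture viewer there is one more tool, called after ">>>" as name(argument=value, ...), one argument or row to a line, values as JSON. jog_arm: Moves the arm, as the interface text tells. Its arguments: {"type":"object","properties":{"deltas":{"type":"array"},"force":{"type":"number"}},"required":["deltas"]}

```bash
ls; mkdir -p pics
cat > h.py <<'E'
import numpy as np, cv2
from plant import r
def ray(name,u,v,info=None):
    i=info or r.camera_info(name)
    d=np.array([(u-i['cx'])/i['fx'],(v-i['cy'])/i['fy']]); s=d.copy()
    for _ in range(20): s=d/(1+i['k1']*(s@s))
    V=np.array(i['view']); R=V[:3,:3]; t=V[:3,3]
    return -R.T@t, R.T@np.array([s[0],-s[1],-1.0])
def onplane(name,u,v,z,info=None):
    o,d=ray(name,u,v,info); return o+d*(z-o[2])/d[2]
def proj(name,p,info=None):
    i=info or r.camera_info(name); V=np.array(i['view']); c=V[:3,:3]@np.array(p)+V[:3,3]
    s=np.array([c[0],-c[1]])/-c[2]; s=s*(1+i['k1']*(s@s))
    return np.array([s[0]*i['fx']+i['cx'],s[1]*i['fy']+i['cy']])
E
python3 - <<'E'
from h import *
for n in("scene","top"):
    cv2.imwrite(f'pics/{n}0.png',r.capture(n)); i=r.camera_info(n); print(n,i['fx'],i['k1'],ray(n,i['cx'],i['cy']))
print(r.get_state())
E
```

```text
pics
scene 510.4005026701531 0.04506619754220974 (array([-0.47952242,  0.88042881,  0.66762547]), array([ 0.75736786, -0.49927399, -0.42085556]))
top 625.1701857344443 -0.04262045727682317 (array([0.44062391, 0.12121954, 1.75096925]), array([ 0.11528147,  0.00963138, -0.99328617]))
{'time_s': 0.1, 'joints': array([-4.99544167e+01,  2.05879646e+01,  6.41427849e-01, -1.97140201e-02,
       -7.01373260e+01, -1.65085202e+01]), 'qd': array([ 0.05432208, -0.09563953,  0.05021153,  0.07846106, -0.06331819,
        0.00749694]), 'joint_torque': array([-2.34086037e-03, -5.84162092e+01,  2.93751651e+01,  7.01562613e+00,
        1.01265500e-02, -6.94163600e-05]), 'tcp_pos': array([ 0.26940298, -0.61846839,  0.24472127]), 'eef_rot': array([ 1.79914327e+02, -6.06307519e-03, -1.56469644e+02]), 'contact_force': array([-0.2021226 , -0.19642695,  0.23031402]), 'moment': array([0.01633839, 0.03107926, 0.02489414]), 'gripper_force': 0.0, 'gripper_width': 0.0877418566959491}
```

View pics/scene0.png

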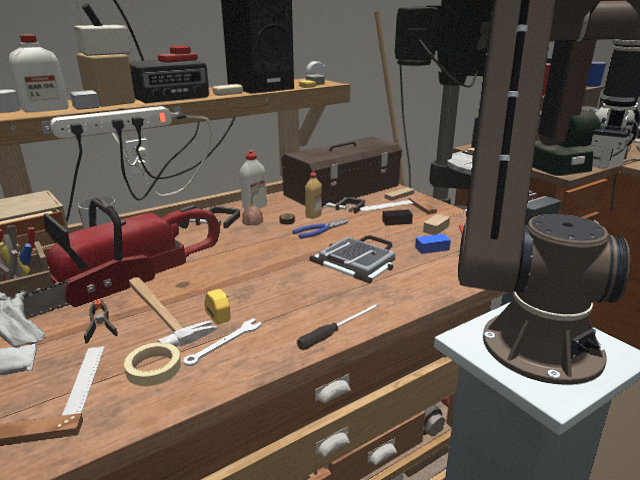

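View pics/top0.png

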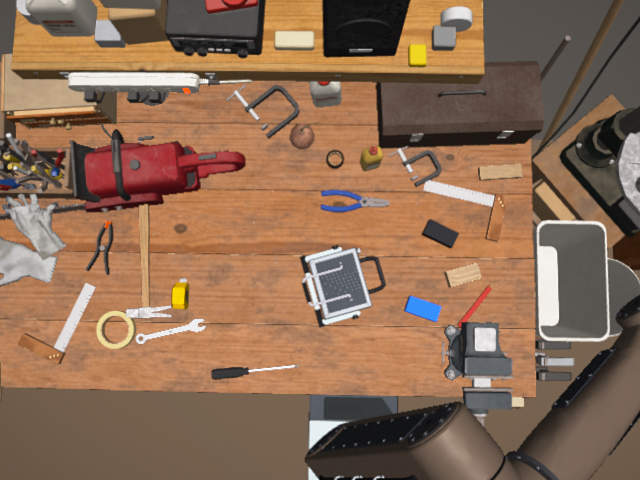

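The scene shows the light mid-bench with its handle to the right. In the top view the light is at about (340,287), the handle bar at (380,274) and the foot bar end at (312,292). The wood block is at (463,275), the blue look-alike at (422,308) and the black one at (440,233).

Run:
```python
from h import *
a=cv2.imread('pics/top0.png')[235:335,290:400]; b=cv2.imread('pics/scene0.png')[225:285,300:410]
a=cv2.resize(a,None,fx=5.4,fy=5.4,interpolation=cv2.INTER_CUBIC)
cv2.imwrite('pics/c0.png',a)
for n,u,v,z in [('ho',381,274,.022),('wood',463,275,.035)]: print(n,onplane('top',u,v,z))
```

```text
ho [ 0.55428038 -0.03492986  0.022     ]
wood [ 0.5540374  -0.25922668  0.035     ]
```

View pics/c0.png

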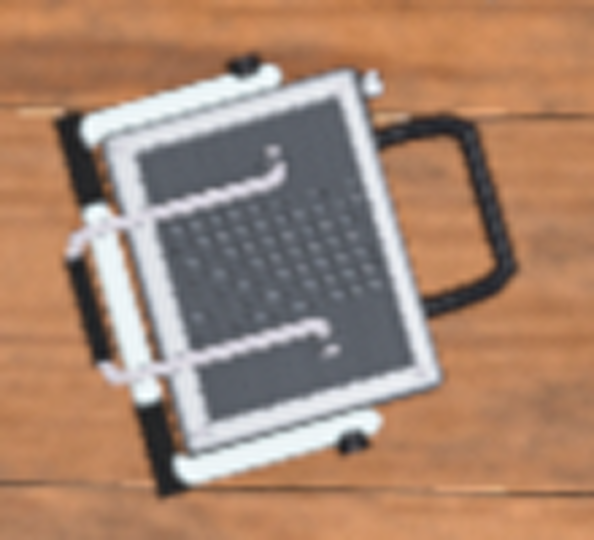

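The crop shows the foot bar ends at (70,118) and (172,490), and the leg cross bar from (75,250) to (105,368), barely open. The handle bar centre is near (490,198), and the white switch is at (374,83), beside the handle on the far side.

Run:
```python
from h import *
def c(x,y,z): return onplane('top',290+(x+.5)/5.4-.5,235+(y+.5)/5.4-.5,z)
f1=c(72,118,.009);f2=c(172,490,.009); fm=(f1+f2)/2; hb=c(490,198,.024); sw=c(374,83,.018)
print('foot',f1,f2,fm,np.linalg.norm(f1-f2)); print('handle',hb,np.linalg.norm((hb-fm)[:2]),'sw',sw)
d=(hb-fm)[:2]; e=(f2-f1)[:2]; print('yaw', np.arctan2(d[1],d[0]), np.arctan2(e[1],e[0])+np.pi/2)
yaw=np.arctan2(d[1],d[0]);X=np.array([np.cos(yaw),np.sin(yaw)]);Y=np.array([-X[1],X[0]])
for z in(.036,.042,.05,.06):
  p=c(88,308,z); q=(p-fm)[:2]; print('cross',z,p,q@X,q@Y)
q=(sw-fm)[:2]; print(q@X,q@Y)
# leg corner lines: perspective height check
for z in(.035,.04): 
  for u,v in((278,165),(325,335)): q=(c(u,v,z)-fm)[:2]; print('hinge',q@X,q@Y)
i=r.camera_info('wrist');print(np.array(i['view']),i['fx'])
```

```text
foot [0.60092779 0.18249867 0.009     ] [0.41052748 0.12767765 0.009     ] [0.50572763 0.15508816 0.009     ] 0.1981353607666375
handle [ 0.56170715 -0.03286698  0.024     ] 0.19611435406068298 sw [0.62062076 0.0267279  0.018     ]
yaw -1.2813274215634485 -1.2904539249339924
cross 0.036 [0.50186559 0.17159805 0.036     ] -0.016925395588671923 0.0010112717979287983
cross 0.042 [0.50165133 0.17142179 0.042     ] -0.01681763326190317 0.0007556148509423738
cross 0.05 [0.50136565 0.17118678 0.05      ] -0.016673950159544784 0.0004147389216272047
cross 0.06 [0.50100855 0.17089303 0.06      ] -0.016494346281596795 -1.1355990016699916e-05
0.15581538374291332 0.07347349861392516
hinge 0.09572612843909939 0.044933302260539904
hinge 0.09501479415445743 -0.04455773189456419
hinge 0.09548763345635507 0.04459239872277671
hinge 0.0947783718612011 -0.04463787599789033
[[-0.40020721  0.91642289  0.0018082   0.67437965]
 [-0.88498132 -0.38596257 -0.26046296  0.03206278]
 [-0.23799632 -0.10583938  0.96548215 -0.39104829]
 [ 0.          0.          0.          1.        ]] 375.6474324445686
```

>>> jog_arm(
  deltas=[
    [[1, 1.4, 4.9, 0, 0.09], [1, 1.4, 4.9, 0, 0.09], [1, 1.4, 4.9, 0, 0.09], [1, 1.4, 4.9, 0, 0.09], [1, 1.4, 4.9, 0, 0.09], [1, 1.4, 4.9, 0, 0.09], [1, 1.4, 4.9, 0, 0.09], [1, 1.4, 4.9, 0, 0.09]],
  ],
  force=6,
)

```text
time_s: 1.1
tcp_pos: [0.3815, -0.2252, 0.2455]
eef_rot: [-180.0, 0.0, -115.0]
contact_force: [0.8, 0.5, -0.5]
gripper_width: 0.0878
gripper_force: 0.0
```

>>> jog_arm(
  deltas=[
    [[1, 1.5, 5, 0, 0.09], [1, 1.5, 5, 0, 0.09], [1, 1.5, 5, 0, 0.09], [1, 1.5, 5, 0, 0.09], [1, 1.5, 5, 0, 0.09], [1, 1.5, 5, 0, 0.09], [1, 1.5, 5, 0, 0.09], [1, 1.5, 5, 0, 0.09]],
  ],
)

```text
time_s: 2.1
tcp_pos: [0.5015, 0.1749, 0.2454]
eef_rot: [180.0, -0.0, -73.8]
contact_force: [1.5, 0.8, -0.8]
gripper_width: 0.0877
gripper_force: 0.0
```

Run:
```python
from h import *
s=r.get_state(); print(s['time_s'],s['tcp_pos'],s['eef_rot'],s['joints'])
i=r.camera_info('wrist'); a=r.capture('wrist'); cv2.imwrite('pics/w1.png',a); np.save('w1.npy',i,allow_pickle=True)
for p in [(.5015,.1715,.042),(.506,.155,.007)]: print(proj('wrist',p,i))
```

```text
2.1 [0.50153976 0.17487679 0.24541426] [ 1.79985629e+02 -1.93032882e-03 -7.37672598e+01] [ 4.03874674e+01  6.98887366e+00 -1.74037628e+01 -4.52255596e-03
 -6.56212662e+01 -2.41528602e+01]
[318.63587254 210.35224267]
[318.89545642 186.97227582]
```

View pics/w1.png

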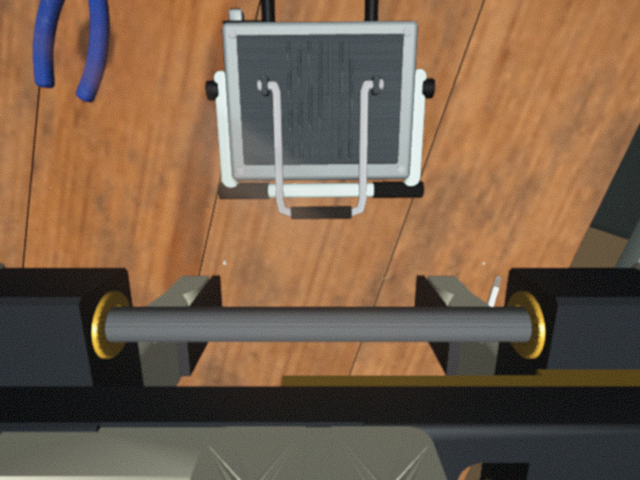

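The wrist view shows the light square to the gripper. Its leg cross bar is at (321,212), the U's outer edges are at about x=278 and 366, and the foot bar runs from (220,190) to (423,189).

Run:
```python
from h import *
i=np.load('w1.npy',allow_pickle=True).item()
P=lambda u,v,z:onplane('wrist',u,v,z,i)
a=P(220,190,.008);b=P(423,189,.008);print('foot',a,b,(a+b)/2,np.linalg.norm(a-b),np.degrees(np.arctan2(*(a-b)[[1,0]])))
for z in(.037,.045,.055):
  a=P(277.5,212,z);b=P(365.5,212,z);print(z,(a+b)/2,np.linalg.norm(a-b),P(321,212,z))
# triangulate cross bar
o1,d1=ray('top',290+88.5/5.4-.5,235+308.5/5.4-.5);o2,d2=ray('wrist',321,212,i)
M=np.c_[d1,-d2];t=np.linalg.lstsq(M,o2-o1,rcond=None)[0];print(o1+t[0]*d1,o2+t[1]*d2)
```

```text
foot [0.60072858 0.18572935 0.008     ] [0.40497276 0.1274582  0.008     ] [0.50285067 0.15659378 0.008     ] 0.20424463436031254 16.576829197122304
0.037 [0.49818136 0.17319287 0.037     ] 0.0830359781068719 [0.49863276 0.17332462 0.037     ]
0.045 [0.49870228 0.17168097 0.045     ] 0.08112912613623648 [0.4991433  0.17180969 0.045     ]
0.055 [0.49935342 0.1697911  0.055     ] 0.0787455611729424 [0.49978149 0.16991604 0.055     ]
[0.50122423 0.17107045 0.05396027] [0.49970992 0.17012841 0.05387852]
```

>>> jog_arm(
  deltas=[
    [[1, -0.2, -0.3, -4, 0], [1, 0, 0, -4, 0], [1, 0, 0, -4, 0], [1, 0, 0, -2, 0], [1, 0, 0, 0, 0]],
  ],
)

```text
time_s: 2.78
tcp_pos: [0.4985, 0.1693, 0.1039]
eef_rot: [179.8, -0.1, -74.0]
contact_force: [0.1, -0.0, 0.1]
gripper_width: 0.0877
gripper_force: 0.0
```

Run:
```python
from h import *
s=r.get_state(); print(s['time_s'],s['tcp_pos'],s['contact_force'])
i=r.camera_info('wrist'); a=r.capture('wrist'); cv2.imwrite('pics/w2.png',a); np.save('w2.npy',i,allow_pickle=True)
```

```text
2.775 [0.49848513 0.16934106 0.10394193] [ 0.06352717 -0.01756379  0.14414264]
```

View pics/w2.png

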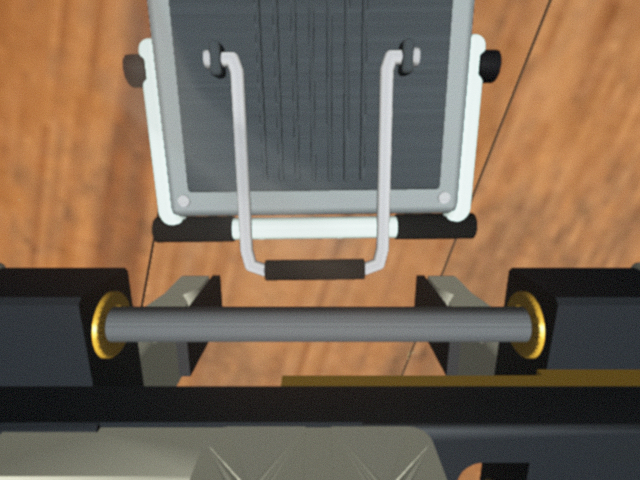

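The U is well centred between the open fingers: its outer edges are at about x=243 and 388, and the cross bar is at (315,269).

Run:
```python
from h import *
i=np.load('w2.npy',allow_pickle=True).item();i1=np.load('w1.npy',allow_pickle=True).item()
P=lambda u,v,z:onplane('wrist',u,v,z,i)
for z in(.037,.045,.055):
  a=P(242,266,z);b=P(388.5,266,z);print(z,(a+b)/2,np.linalg.norm(a-b),P(315,269,z))
o1,d1=ray('w',321,212,i1);o2,d2=ray('w',315,269,i)
M=np.c_[d1,-d2];t=np.linalg.lstsq(M,o2-o1,rcond=None)[0];print(o1+t[0]*d1,o2+t[1]*d2)
a=P(155,229,.008);b=P(476,226,.008);print((a+b)/2,np.linalg.norm(a-b))
print(proj('w',[.4985,.1693,.104],i),proj('w',[.4985,.1693,.045],i))
```

```text
0.037 [0.49851659 0.17244233 0.037     ] 0.08533432238254501 [0.4981744  0.17427094 0.037     ]
0.045 [0.49926751 0.1697216  0.045     ] 0.08203596273113628 [0.49893854 0.17147953 0.045     ]
0.055 [0.50020615 0.16632069 0.055     ] 0.07791301316687546 [0.49989372 0.16799027 0.055     ]
[0.49903095 0.17214307 0.04323952] [0.49877104 0.17209143 0.04324633]
[0.50287419 0.15698121 0.008     ] 0.20735173245211552
[316.8974806  313.78609821] [316.82431628 265.67258248]
```

>>> jog_arm(
  deltas=[
    [[1, 0, 0.2, -2, 0], [1, 0, 0, -2, 0], [1, 0, 0, -1.2, 0], [1, 0, 0, 0, 0]],
  ],
)

```text
time_s: 3.32
tcp_pos: [0.4995, 0.1721, 0.0536]
eef_rot: [180.0, -0.0, -74.0]
contact_force: [-0.0, 1.2, 0.5]
gripper_width: 0.0874
gripper_force: 0.0
```

>>> jog_arm(
  deltas=[
    [[0.6, 0, 0, 0, 0], [0.6, 0, 0, 0, 0], [0.6, 0, 0, 0, 0]],
  ],
  force=6,
)

```text
time_s: 3.7
tcp_pos: [0.4998, 0.1724, 0.0541]
eef_rot: [-179.9, 0.0, -74.0]
contact_force: [-0.3, 0.4, 0.4]
gripper_width: 0.0802
gripper_force: 5.9
```

Run:
```python
import numpy as np
X=np.array([.282,-.959]);t=np.linspace(.06,1.05,17);u=-11.1*np.cos(t);z=11.1*np.sin(t)
for a,b in zip(np.diff(u),np.diff(z)): print('[0.6, %.2f, %.2f, %.2f, 0],'%(a*X[0],a*X[1],b))
```

```text
[0.6, 0.02, -0.06, 0.68, 0],
[0.6, 0.03, -0.10, 0.68, 0],
[0.6, 0.04, -0.14, 0.67, 0],
[0.6, 0.05, -0.18, 0.66, 0],
[0.6, 0.06, -0.22, 0.65, 0],
[0.6, 0.08, -0.26, 0.63, 0],
[0.6, 0.09, -0.29, 0.61, 0],
[0.6, 0.10, -0.33, 0.59, 0],
[0.6, 0.11, -0.36, 0.57, 0],
[0.6, 0.12, -0.40, 0.55, 0],
[0.6, 0.13, -0.43, 0.52, 0],
[0.6, 0.14, -0.46, 0.49, 0],
[0.6, 0.14, -0.49, 0.46, 0],
[0.6, 0.15, -0.51, 0.43, 0],
[0.6, 0.16, -0.54, 0.40, 0],
[0.6, 0.16, -0.56, 0.36, 0],
```

>>> jog_arm(
  deltas=[
    [[0.6, 0.02, -0.06, 0.68, 0], [0.6, 0.03, -0.1, 0.68, 0], [0.6, 0.04, -0.14, 0.67, 0], [0.6, 0.05, -0.18, 0.66, 0], [0.6, 0.06, -0.22, 0.65, 0], [0.6, 0.08, -0.26, 0.63, 0], [0.6, 0.09, -0.29, 0.61, 0], [0.6, 0.1, -0.33, 0.59, 0]],
  ],
)

```text
time_s: 4.7
tcp_pos: [0.5044, 0.1562, 0.1057]
eef_rot: [-180.0, 0.0, -74.0]
contact_force: [1.1, 0.6, -0.5]
gripper_width: 0.0803
gripper_force: 5.8
```

>>> jog_arm(
  deltas=[
    [[0.6, 0.11, -0.36, 0.57, 0], [0.6, 0.12, -0.4, 0.55, 0], [0.6, 0.13, -0.43, 0.52, 0], [0.6, 0.14, -0.46, 0.49, 0], [0.6, 0.14, -0.49, 0.46, 0]],
  ],
)

```text
time_s: 5.32
tcp_pos: [0.5107, 0.1346, 0.1314]
eef_rot: [180.0, -0.0, -74.0]
contact_force: [2.9, 0.3, -2.5]
gripper_width: 0.0796
gripper_force: 5.5
```

>>> jog_arm(
  deltas=[
    [[0.6, 0.15, -0.51, 0.43, 0], [0.6, 0.16, -0.54, 0.4, 0], [0.6, 0.16, -0.56, 0.36, 0], [0.6, 0, 0, 0, 0]],
  ],
)

```text
time_s: 5.82
tcp_pos: [0.515, 0.1184, 0.143]
eef_rot: [180.0, 0.0, -74.0]
contact_force: [0.7, 0.5, -3.3]
gripper_width: 0.0786
gripper_force: 5.5
```

Run:
```python
from h import *
for n in('scene','top'): cv2.imwrite(f'pics/{n}3.png',r.capture(n))
a=cv2.imread('pics/top3.png')[215:335,280:410]; b=cv2.imread('pics/scene3.png')[165:295,290:410]
cv2.imwrite('pics/c3.png',np.hstack([cv2.resize(a,(400,369),interpolation=2),cv2.resize(b,(341,369),interpolation=2)]))
```

```text
(no output)
```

View pics/c3.png

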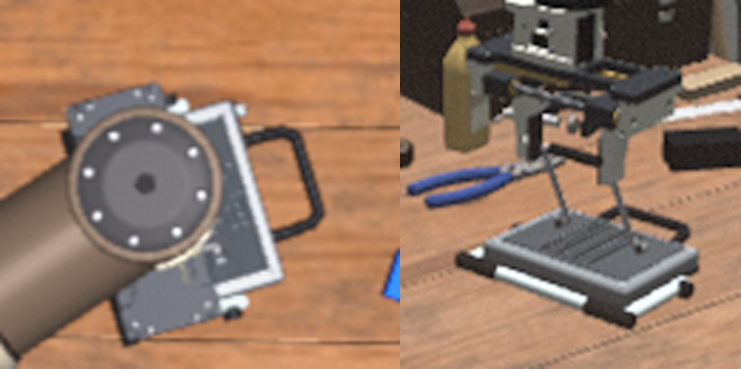

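The leg is up and clear of the back panel (crop right), and the handle is free. I'll release, then nudge the bar towards the stop from the foot side.

>>> jog_arm(
  deltas=[
    [[1, 0, 0, 0, 0], [1, 0, 0, 0, 0], [1, 0, 0, 2, 0], [1, 0, 0, 2.5, 0], [-1, -0.5, 1.7, 0, 0], [-1, -0.5, 1.7, 0, 0], [-1, 0, 0, 0, 0], [-1, 0, 0, 0, 0]],
  ],
)

```text
time_s: 6.92
tcp_pos: [0.5049, 0.153, 0.1874]
eef_rot: [179.9, -0.0, -73.9]
contact_force: [0.7, 0.2, -0.3]
gripper_width: 0.0533
gripper_force: 0.0
```

>>> jog_arm(
  deltas=[
    [[-1, 0, 0, 0, 0], [-1, 0, 0, -2, 0], [-1, 0, 0, -3, 0], [-1, 0.14, -0.48, 0, 0], [-1, 0.14, -0.48, 0, 0], [-1, 0.1, -0.3, 0, 0], [-1, 0, 0, 0, 0]],
  ],
)

```text
time_s: 7.8
tcp_pos: [0.5099, 0.1404, 0.1391]
eef_rot: [-179.9, 0.0, -74.0]
contact_force: [-0.1, 0.5, 0.4]
gripper_width: 0.0007
gripper_force: 0.3
```

>>> jog_arm(
  deltas=[
    [[-1, 0.1, -0.35, 0, 0], [-1, 0.06, -0.2, 0, 0], [-1, 0, 0, 0, 0]],
  ],
)

```text
time_s: 8.18
tcp_pos: [0.5109, 0.1349, 0.1382]
eef_rot: [-180.0, 0.0, -74.0]
contact_force: [-1.3, 2.1, 3.1]
gripper_width: 0.0002
gripper_force: 1.2
```

>>> jog_arm(
  deltas=[
    [[-1, 0.06, -0.2, 0, 0], [-1, 0, 0, 0, 0]],
  ],
)

```text
time_s: 8.43
tcp_pos: [0.5114, 0.1327, 0.138]
eef_rot: [-180.0, 0.0, -74.0]
contact_force: [-0.9, 1.9, 1.2]
gripper_width: 0.0005
gripper_force: 1.1
```

>>> jog_arm(
  deltas=[
    [[-1, 0.06, -0.2, 0, 0], [-1, 0, 0, 0, 0]],
  ],
)

```text
time_s: 8.68
tcp_pos: [0.5119, 0.1306, 0.138]
eef_rot: [180.0, -0.0, -74.0]
contact_force: [-0.4, 1.6, 2.3]
gripper_width: 0.0005
gripper_force: 1.0
```

>>> jog_arm(
  deltas=[
    [[-1, 0.06, -0.2, 0, 0], [-1, 0, 0, 0, 0]],
  ],
)

```text
time_s: 8.93
tcp_pos: [0.5125, 0.1286, 0.138]
eef_rot: [180.0, -0.0, -74.0]
contact_force: [-1.3, 2.7, 1.5]
gripper_width: 0.0002
gripper_force: 1.0
```

Run:
```python
from h import *
b=r.capture('scene')[165:295,290:430]; cv2.imwrite('pics/c4.png',cv2.resize(b,(700,600),interpolation=2))
```

```text
(no output)
```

View pics/c4.png

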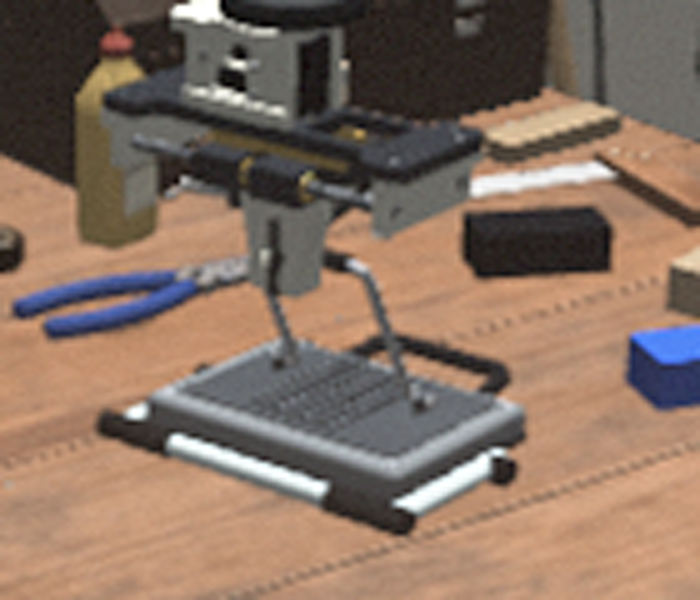

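Fingers are touching the leg with about 3 N, and the foot bar is flat on the bench. Now over to the handle.

>>> jog_arm(
  deltas=[
    [[-1, -0.15, 0.5, 0, 0], [-1, 0, 0, 3, 0], [-1, 0, 0, 3, -0.12], [-0.4, 0.6, -2, 0, -0.16], [-0.4, 0.6, -2, 0, -0.16], [-0.4, 0.6, -2, 0, -0.16], [-0.4, 0.6, -2, 0, -0.16], [-0.4, 0.6, -2, 0, -0.16]],
  ],
  force=20,
)

```text
time_s: 9.98
tcp_pos: [0.5408, 0.033, 0.1978]
eef_rot: [180.0, -0.1, -127.0]
contact_force: [-0.1, 0.7, -0.9]
gripper_width: 0.0264
gripper_force: 0.0
```

>>> jog_arm(
  deltas=[
    [[-0.4, 0.6, -2, 0, -0.16], [-0.4, 0.6, -2, 0, -0.16], [-0.4, 0.6, -2, 0, -0.16], [-0.4, 0.1, -0.6, 0, -0.16], [-0.4, 0, 0, 0, 0], [-0.4, 0, 0, 0, 0]],
  ],
)

```text
time_s: 10.72
tcp_pos: [0.5598, -0.032, 0.1979]
eef_rot: [-180.0, -0.0, -163.1]
contact_force: [-0.5, 0.5, -0.3]
gripper_width: 0.0261
gripper_force: 0.0
```

Run:
```python
from h import *
s=r.get_state(); print(s['time_s'],s['tcp_pos'],s['eef_rot'],s['joints'],s['gripper_width'])
for n in('scene','top','wrist'): cv2.imwrite(f'pics/{n}5.png',r.capture(n))
np.save('w5.npy',r.camera_info('wrist'),allow_pickle=True)
a=cv2.imread('pics/top5.png')[235:335,290:370]; b=cv2.imread('pics/scene5.png')[205:285,310:400]
w=cv2.resize(cv2.imread('pics/wrist5.png'),(400,300))
o=np.zeros((600,800,3),np.uint8); o[:300,:400]=w; o[:500,400:800]=cv2.resize(a,(400,500),interpolation=2); o[300:600,:337]=cv2.resize(b,(337,300),interpolation=2)
cv2.imwrite('pics/c5.png',o)
```

```text
10.725 [ 0.55981792 -0.03202457  0.19791024] [-1.79997941e+02 -2.74547944e-02 -1.63135394e+02] [ 1.67293442e+01  1.19693966e+01 -1.78276274e+01  2.44664671e-03
 -6.02304260e+01 -8.98659532e+01] 0.02605211473638732
```

View pics/c5.png

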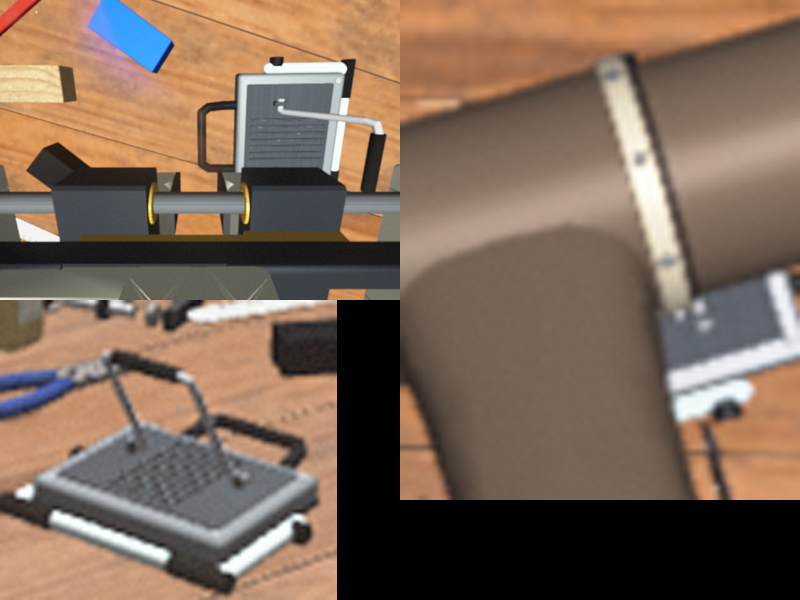

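Crops: in the scene view (bottom left) the cross bar is at composite (148,367). In the wrist view (top left) the handle bar is at composite x≈202, between y=105 and 165.

Run:
```python
from h import *
fm=np.array([.504,.156]);yaw=-1.285;X=np.array([np.cos(yaw),np.sin(yaw)]);Y=np.array([-X[1],X[0]])
o,d=ray('scene',349.2,222.5); t=((fm-o[:2])@Y)/(d[:2]@Y); p=o+t*d; print('bar u,z',(p[:2]-fm)@X,p[2],'theta',np.arctan2(p[2]-.036,.095-(p[:2]-fm)@X))
o,d=ray('scene',310+(270.5)/3.744-.5,205+(138)/3.75-.5); p=onplane('scene',310+(255)/3.744-.5,205+(130.5)/3.75-.5,.022);print('handle',p,(p[:2]-fm)@X,(p[:2]-fm)@Y)
i=np.load('w5.npy',allow_pickle=True).item()
g=cv2.cvtColor(cv2.imread('pics/wrist5.png'),cv2.COLOR_BGR2GRAY)
for v in(200,220,240): print(v,g[v,290:390:2].tolist())
for u,v in((404*.8,200),(404*.8,240)): p=onplane('w',u,v,.022,i);print(p,(p[:2]-fm)@X,(p[:2]-fm)@Y)
```

```text
bar u,z 0.03977394406750983 0.12641056970283437 theta 1.0224470516741584
handle [ 0.55948654 -0.02297578  0.022     ] 0.1873589237696685 0.002778733316994228
200 [165, 166, 166, 169, 169, 167, 174, 169, 164, 168, 170, 173, 157, 75, 54, 68, 86, 62, 52, 59, 135, 163, 158, 156, 159, 159, 162, 160, 158, 164, 166, 163, 171, 173, 174, 173, 176, 179, 180, 186, 182, 186, 131, 61, 92, 152, 186, 214, 219, 223]
220 [158, 159, 162, 167, 163, 164, 166, 167, 170, 168, 164, 166, 164, 92, 70, 74, 86, 74, 63, 62, 128, 161, 155, 158, 164, 157, 159, 162, 166, 165, 167, 169, 168, 165, 173, 178, 176, 173, 175, 177, 174, 167, 88, 65, 113, 165, 192, 211, 218, 219]
240 [164, 161, 165, 166, 163, 171, 161, 163, 162, 162, 171, 170, 162, 115, 67, 71, 79, 74, 63, 61, 140, 176, 166, 160, 157, 148, 143, 143, 149, 153, 155, 151, 149, 154, 150, 156, 157, 159, 158, 160, 165, 163, 72, 76, 134, 176, 193, 215, 213, 218]
[ 0.54201509 -0.03277356  0.022     ] 0.19183369875948444 -0.016746234200942123
[ 0.57570945 -0.02243152  0.022     ] 0.19141032356817908 0.018497035435393556
```

>>> jog_arm(
  deltas=[
    [[-0.4, -0.1, 0.3, -4, 0], [-0.4, 0, 0, -5, 0], [-0.4, 0, 0, -4, 0], [-0.4, 0, 0, -2.8, 0], [-0.4, 0, 0, -1, 0], [-0.4, 0, 0, 0, 0]],
  ],
)

```text
time_s: 11.62
tcp_pos: [0.5591, -0.0291, 0.03]
eef_rot: [-180.0, -0.0, -163.3]
contact_force: [-0.3, -0.4, 0.8]
gripper_width: 0.0262
gripper_force: 0.0
```

>>> jog_arm(
  deltas=[
    [[-1, 0, 0, 0, 0], [-1, 0, 0, 0, 0], [-1, 0, 0, 0, 0], [-1, 0, 0, 0, 0]],
  ],
  force=20,
)

```text
time_s: 12.12
tcp_pos: [0.5597, -0.029, 0.0307]
eef_rot: [-180.0, 0.1, -163.3]
contact_force: [1.2, 2.8, 1.3]
gripper_width: 0.0112
gripper_force: 20.0
```

Run:
```python
import numpy as np
X=np.array([.282,-.959]);t=np.linspace(0,1.86,33);u=19.5*np.cos(t)-1.5*np.sin(t)-.35*t;z=19.5*np.sin(t)+1.5*np.cos(t)
for k,(a,b) in enumerate(zip(np.diff(u),np.diff(z))): print('[-1, %.2f, %.2f, %.2f, 0],'%(a*X[0],a*X[1],b),end='\n' if k%8==7 else '')
```

```text
[-1, -0.04, 0.13, 1.13, 0],[-1, -0.06, 0.20, 1.12, 0],[-1, -0.08, 0.26, 1.11, 0],[-1, -0.09, 0.32, 1.09, 0],[-1, -0.11, 0.38, 1.07, 0],[-1, -0.13, 0.44, 1.05, 0],[-1, -0.15, 0.50, 1.02, 0],[-1, -0.16, 0.55, 0.99, 0],
[-1, -0.18, 0.61, 0.96, 0],[-1, -0.19, 0.66, 0.92, 0],[-1, -0.21, 0.71, 0.88, 0],[-1, -0.22, 0.76, 0.84, 0],[-1, -0.24, 0.80, 0.79, 0],[-1, -0.25, 0.85, 0.74, 0],[-1, -0.26, 0.89, 0.69, 0],[-1, -0.27, 0.92, 0.64, 0],
[-1, -0.28, 0.96, 0.58, 0],[-1, -0.29, 0.99, 0.52, 0],[-1, -0.30, 1.02, 0.46, 0],[-1, -0.31, 1.04, 0.40, 0],[-1, -0.31, 1.06, 0.34, 0],[-1, -0.32, 1.08, 0.27, 0],[-1, -0.32, 1.09, 0.21, 0],[-1, -0.32, 1.10, 0.15, 0],
[-1, -0.33, 1.11, 0.08, 0],[-1, -0.33, 1.11, 0.01, 0],[-1, -0.33, 1.11, -0.05, 0],[-1, -0.32, 1.10, -0.12, 0],[-1, -0.32, 1.10, -0.18, 0],[-1, -0.32, 1.08, -0.25, 0],[-1, -0.31, 1.07, -0.31, 0],[-1, -0.31, 1.05, -0.38, 0],
```

>>> jog_arm(
  deltas=[
    [[-1, -0.04, 0.13, 1.13, 0], [-1, -0.06, 0.2, 1.12, 0], [-1, -0.08, 0.26, 1.11, 0], [-1, -0.09, 0.32, 1.09, 0], [-1, -0.11, 0.38, 1.07, 0], [-1, -0.13, 0.44, 1.05, 0], [-1, -0.15, 0.5, 1.02, 0], [-1, -0.16, 0.55, 0.99, 0]],
  ],
)

```text
time_s: 13.12
tcp_pos: [0.5508, -0.0014, 0.1168]
eef_rot: [-180.0, 0.0, -163.3]
contact_force: [0.2, -4.0, -2.6]
gripper_width: 0.0112
gripper_force: 20.0
```

>>> jog_arm(
  deltas=[
    [[-1, -0.18, 0.61, 0.96, 0], [-1, -0.19, 0.66, 0.92, 0], [-1, -0.21, 0.71, 0.88, 0], [-1, -0.22, 0.76, 0.84, 0], [-1, -0.24, 0.8, 0.79, 0], [-1, -0.25, 0.85, 0.74, 0], [-1, -0.26, 0.89, 0.69, 0], [-1, -0.27, 0.92, 0.64, 0]],
  ],
)

```text
time_s: 14.12
tcp_pos: [0.5329, 0.0595, 0.1828]
eef_rot: [-179.8, 0.0, -163.3]
contact_force: [-2.0, -8.5, 7.5]
gripper_width: 0.0111
gripper_force: 20.0
```

Run:
```python
from h import *
b=r.capture('scene')[120:320,240:440]; cv2.imwrite('pics/c6.png',cv2.resize(b,(600,600),interpolation=2))
```

```text
(no output)
```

View pics/c6.png

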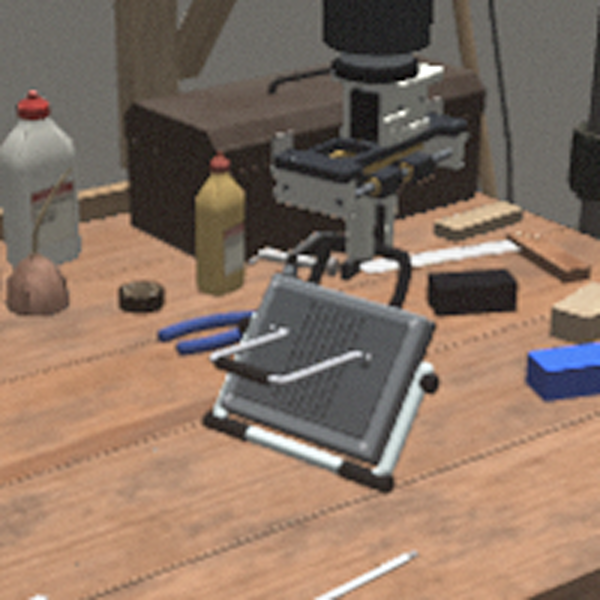

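The light is about half up, with its foot bar on the bench and the leg still open. The force shows slight compression along the light, so I'll ease the arc.

>>> jog_arm(
  deltas=[
    [[-1, -0.27, 0.9, 0.63, 0], [-1, -0.28, 0.93, 0.57, 0], [-1, -0.29, 0.97, 0.5, 0], [-1, -0.3, 0.99, 0.44, 0], [-1, -0.3, 1.02, 0.37, 0], [-1, -0.31, 1.04, 0.3, 0]],
  ],
)

```text
time_s: 14.92
tcp_pos: [0.5147, 0.1196, 0.2092]
eef_rot: [-180.0, -0.0, -163.3]
contact_force: [-2.6, -4.0, 3.9]
gripper_width: 0.0112
gripper_force: 20.1
```

>>> jog_arm(
  deltas=[
    [[-1, -0.31, 1.05, 0.22, 0], [-1, -0.32, 1.07, 0.15, 0], [-1, -0.32, 1.08, 0.08, 0], [-1, -0.32, 1.08, 0.01, 0], [-1, -0.32, 1.08, -0.05, 0]],
  ],
)

```text
time_s: 15.55
tcp_pos: [0.4989, 0.1737, 0.214]
eef_rot: [180.0, 0.0, -163.3]
contact_force: [-6.6, -2.5, 11.6]
gripper_width: 0.0115
gripper_force: 20.0
```

>>> jog_arm(
  deltas=[
    [[-1, -0.3, 1.08, 0.05, 0], [-1, -0.3, 1.07, -0.12, 0], [-1, -0.3, 1.06, -0.22, 0], [-1, 0, 0, 0, 0]],
  ],
)

```text
time_s: 16.05
tcp_pos: [0.4899, 0.2064, 0.21]
eef_rot: [179.9, 0.0, -163.3]
contact_force: [-5.1, -0.1, 6.5]
gripper_width: 0.0109
gripper_force: 20.0
```

Run:
```python
from h import *
b=r.capture('scene')[120:320,240:440]; cv2.imwrite('pics/c7.png',cv2.resize(b,(600,600),interpolation=2))
```

```text
(no output)
```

View pics/c7.png

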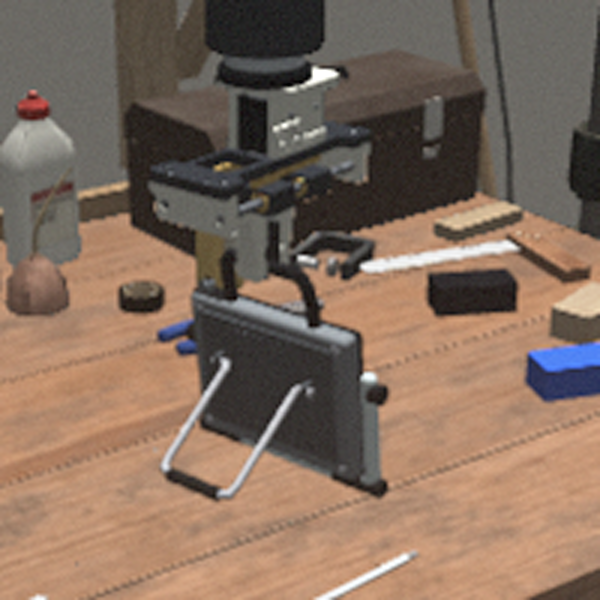

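The light is nearly standing, with its foot bar down and the leg cross bar just above the bench. I'll ease it the rest of the way.

>>> jog_arm(
  deltas=[
    [[-1, -0.25, 0.9, -0.25, 0], [-1, 0, 0, 0, 0]],
  ],
)

```text
time_s: 16.35
tcp_pos: [0.4875, 0.2155, 0.2078]
eef_rot: [179.9, 0.1, -163.3]
contact_force: [-6.7, 1.7, 8.2]
gripper_width: 0.0114
gripper_force: 19.9
```

>>> jog_arm(
  deltas=[
    [[-1, -0.15, 0.5, -0.2, 0], [-1, 0, 0, 0, 0]],
  ],
)

```text
time_s: 16.6
tcp_pos: [0.4862, 0.2207, 0.2063]
eef_rot: [179.9, 0.1, -163.3]
contact_force: [-7.7, 2.2, 11.7]
gripper_width: 0.0112
gripper_force: 19.9
```

>>> jog_arm(
  deltas=[
    [[-1, -0.1, 0.4, -0.15, 0], [-1, 0, 0, 0, 0]],
  ],
)

```text
time_s: 16.85
tcp_pos: [0.4853, 0.2249, 0.2051]
eef_rot: [179.9, 0.1, -163.3]
contact_force: [-8.2, 2.6, 13.2]
gripper_width: 0.0113
gripper_force: 19.9
```

>>> jog_arm(
  deltas=[
    [[-1, 0.1, 0, 0.05, 0], [-1, -0.1, 0.4, -0.05, 0], [-1, 0, 0, 0, 0]],
  ],
  force=8,
)

```text
time_s: 17.23
tcp_pos: [0.4849, 0.2284, 0.204]
eef_rot: [179.9, 0.0, -163.3]
contact_force: [-7.0, 1.9, 7.8]
gripper_width: 0.0118
gripper_force: 8.0
```

>>> jog_arm(
  deltas=[
    [[-1, -0.1, 0.4, -0.1, 0], [-1, 0, 0, 0, 0]],
  ],
)

```text
time_s: 17.48
tcp_pos: [0.4838, 0.2323, 0.2027]
eef_rot: [179.9, 0.0, -163.3]
contact_force: [-6.3, 1.4, 5.5]
gripper_width: 0.0115
gripper_force: 8.0
```

```bash
cat > m.py <<'E'
from h import *
fm=np.array([.504,.156]);yaw=-1.28;X=np.array([np.cos(yaw),np.sin(yaw)]);Y=np.array([-X[1],X[0]])
a=r.capture('scene'); g=cv2.cvtColor(a,cv2.COLOR_BGR2GRAY)
x0,y0=280,262
m=(g[y0:300,x0:325]<60).astype(np.uint8)
n,l,st,c=cv2.connectedComponentsWithStats(m)
h=(r.get_state()['tcp_pos'][:2]-fm)
print('handle u,y',h@X,h@Y)
for k in range(1,n):
  if st[k,4]<15: continue
  u,v=c[k]+[x0,y0]; o,d=ray('scene',u,v); t=((fm-o[:2])@Y+h@Y*0)/(d[:2]@Y); p=o+t*d
  print(st[k],u,v,'u,z on sym plane',(p[:2]-fm)@X,p[2])
for f in(0,-.01):
  q=fm+X*(f-.107); print('pred',proj('scene',[*q,.006]))
E
python3 m.py
```

```text
handle u,y -0.07879406539981429 0.002564267524297125
[30  0 15  6 44] 318.5 263.4318181818182 u,z on sym plane -0.0893733218853758 0.0562195150226098
[15 21 17 10 57] 302.9298245614035 287.2631578947368 u,z on sym plane -0.15094178691069737 0.014318379669271852
pred [314.23725641 283.25178595]
pred [311.72414826 284.789618  ]
```

>>> jog_arm(
  deltas=[
    [[-1, -0.15, 0.5, -0.15, 0], [-1, -0.1, 0.3, -0.1, 0], [-1, 0, 0, 0, 0]],
  ],
)

```text
time_s: 17.9
tcp_pos: [0.4815, 0.2393, 0.1999]
eef_rot: [180.0, -0.0, -163.3]
contact_force: [-4.2, 1.7, 2.0]
gripper_width: 0.0117
gripper_force: 8.0
```

```bash
python3 m.py
```

```text
handle u,y -0.0860393384586882 0.002335991267500656
[30  0 15  6 50] 318.64 263.62 u,z on sym plane -0.088817907993005 0.05544740533474213
[14 23 17 10 61] 302.73770491803276 289.11475409836066 u,z on sym plane -0.15180830514791505 0.009363732059526675
pred [314.23725641 283.25178595]
pred [311.72414826 284.789618  ]
```

>>> jog_arm(
  deltas=[
    [[-1, -0.1, 0.35, -0.12, 0], [-1, 0, 0, 0, 0]],
  ],
)

```text
time_s: 18.2
tcp_pos: [0.4806, 0.2423, 0.1988]
eef_rot: [-180.0, -0.0, -163.3]
contact_force: [-3.7, 0.8, 0.2]
gripper_width: 0.0119
gripper_force: 8.0
```

```bash
python3 m.py
```

```text
handle u,y -0.08928260122476461 0.002341462048292362
[32  0 13  7 51] 319.7647058823529 264.0 u,z on sym plane -0.08431200112011326 0.05248503204824406
[14 23 17 10 57] 302.2456140350877 289.63157894736844 u,z on sym plane -0.15369705869956615 0.008744252327820279
pred [314.23725641 283.25178595]
pred [311.72414826 284.789618  ]
```

>>> jog_arm(
  deltas=[
    [[-1, -0.05, 0.2, -0.08, 0], [-1, 0, 0, 0, 0]],
  ],
)

```text
time_s: 18.5
tcp_pos: [0.4802, 0.2442, 0.198]
eef_rot: [-180.0, -0.0, -163.3]
contact_force: [-2.2, -0.4, -1.9]
gripper_width: 0.0117
gripper_force: 8.0
```

```bash
python3 m.py
```

```text
handle u,y -0.0913101179282472 0.002441948693191018
[32  0 13  7 50] 319.38 263.78 u,z on sym plane -0.0858547847105935 0.05376005139868445
[14 24 17 10 59] 302.0508474576271 290.1186440677966 u,z on sym plane -0.15446653758968906 0.007691986922338745
pred [314.23725641 283.25178595]
pred [311.72414826 284.789618  ]
```

>>> jog_arm(
  deltas=[
    [[-0.7, 0, 0, 0, 0], [-0.6, 0, 0, 0, 0], [-0.3, 0, 0, 0, 0], [-0.3, 0, 0, 0, 0], [-0.3, 0, 0, 0, 0]],
  ],
)

```text
time_s: 19.18
tcp_pos: [0.4803, 0.2443, 0.1983]
eef_rot: [180.0, 0.0, -163.3]
contact_force: [0.1, -0.2, 0.3]
gripper_width: 0.0302
gripper_force: 0.0
```

```bash
python3 m.py
```

```text
handle u,y -0.09139136046383137 0.002582603643779654
[30  0 15  7 55] 318.94545454545454 263.8 u,z on sym plane -0.08759886108783305 0.054423770699895124
[14 24 17 10 59] 301.89830508474574 290.1186440677966 u,z on sym plane -0.1550381295162427 0.007958276149974908
pred [314.23725641 283.25178595]
pred [311.72414826 284.789618  ]
```

>>> jog_arm(
  deltas=[
    [[-0.3, 0, 0, 1.5, 0], [-0.3, 0, 0, 2.5, 0], [-0.3, 0, 0, 4, 0], [-0.3, 0, 0, 4, 0], [-0.3, 0, 0, 0, 0]],
  ],
)

```text
time_s: 19.85
tcp_pos: [0.4816, 0.2451, 0.323]
eef_rot: [179.8, 0.4, -163.3]
contact_force: [0.7, -0.8, 0.1]
gripper_width: 0.0305
gripper_force: 0.0
```

```bash
python3 m.py
python3 - <<'E'
from h import *
s=r.get_state(); print(s['tcp_pos'],s['joints'],s['eef_rot'])
for n in('top','wrist','scene'): cv2.imwrite(f'pics/{n}8.png',r.capture(n))
i=r.camera_info('wrist'); np.save('w8.npy',i,allow_pickle=True)
fm=np.array([.504,.156]);X=np.array([.287,-.958]);Y=np.array([.958,.287])
sw=fm+X*(-.0177-.0572)+Y*.073; print('switch guess',sw,'top px',proj('top',[*sw,.152]),'wrist px',proj('w',[*sw,.152],i),'scene',proj('scene',[*sw,.152]))
for n in('top','scene','w'):
  im=cv2.imread(f'pics/{dict(w="wrist").get(n,n)}8.png'); p=proj(n,[*sw,.152],i if n=='w' else None)
  x,y=map(int,p)
  if 20<x<620 and 20<y<460:
    g=cv2.cvtColor(im,cv2.COLOR_BGR2GRAY); print(n,x,y); print('\n'.join(' '.join('%3d'%q for q in row) for row in g[y-14:y+15:(2 if n=="w" else 1),x-14:x+15:(2 if n=="w" else 1)]))
E
```

```text
handle u,y -0.09164513125522701 0.003169885784832474
[30  0 15  7 57] 318.9122807017544 263.87719298245617 u,z on sym plane -0.08773353613804477 0.054256571989637625
[14 24 17 10 58] 301.86206896551727 290.0689655172414 u,z on sym plane -0.15516980448524534 0.008163419986458087
pred [314.23725641 283.25178595]
pred [311.72414826 284.789618  ]
[0.48076075 0.24470634 0.3207858 ] [ 4.78136875e+01  5.18383901e+00 -9.58324307e+00  1.58503797e-02
 -7.49912705e+01 -1.21154518e+02] [ 179.88810034    0.21472462 -163.33696797]
switch guess [0.5524377 0.2487052] top px [274.89249163 269.73802276] wrist px [299.62602791 301.0927719 ] scene [299.98943281 220.09997316]
top 274 269
140 137 133 135 136 134 133 133 131 131 129 131 131 132 135 134 135 133 130 128 129 131 132 117  90  81  82  72  77
150 148 147 148 147 147 150 152 151 150 149 146 148 149 148 148 147 148 149 149 150 151 136  99  68  68  72  56  59
148 148 148 150 150 150 151 151 150 152 150 149 150 151 151 149 149 151 150 151 151 153 121  57  48  71  74  56  47
148 148 149 155 153 152 151 150 150 151 153 154 157 158 157 153 156 156 156 
[... 6527 characters left out ...]
  51  49  51  83 116 121 125 126 128 118
 41  52  77  73  63  64  73  80  96 118 130 122 130 133 127
 39  56  98 127 131 133 144 145 124 111 120 131 128 128 130
 39  62 113 135 127 127 124 105  88  89 114 130 131 130 134
 41  57 116 134 123 121 119 129 107  97 119 134 133 137 142
 42  65 110 119 105 108 109 112  95  99 134 137 140 138 140
 43  56 106 123 132 126 121 110  97  99 133 132 130 131 128
 47  45  56  58  62  51  54  45  39  54  66  66  67  67  66
 46  46  52  50  44  49  53  53  51  46  49  51  46  46  49
 61  65  62  64  63  62  63  67  71  63  63  65  67  65  69
 82  84  87  86  86  81  84  84  85  87  84  85  86  88  89
 96 100  98  97  95  95  95 100  98 104 101  97  99  97 100
```

>>> jog_arm(
  deltas=[
    [[-1, 2.4, 0.7, -1, 0], [-1, 2.4, 0.7, -1, 0], [-1, 2.4, 0.7, -1, 0], [-1, 2.4, 0.7, -1, 0], [-1, 2, 0.6, 0, 0], [-1, 0, 0, 0, 0], [-1, 0, 0, 0, 0], [-1, 0, 0, 0, 0]],
  ],
)

```text
time_s: 21.05
tcp_pos: [0.5957, 0.2781, 0.2784]
eef_rot: [180.0, 0.0, -163.3]
contact_force: [-0.3, 0.8, 0.3]
gripper_width: 0.0005
gripper_force: 0.0
```

Run:
```python
from h import *
s=r.get_state(); print(s['tcp_pos'],s['eef_rot'],s['gripper_width'])
i=r.camera_info('wrist'); a=r.capture('wrist'); cv2.imwrite('pics/wrist9.png',a); np.save('w9.npy',i,allow_pickle=True)
fm=np.array([.504,.156]);X=np.array([.287,-.958]);Y=np.array([.958,.287])
f=-.0177
for nm,u,y,z in [('sw',f-.0572,.073,.156),('swoff+Yside base',f-.05,.079,.146),('h+',f-.0736,.035,.188),('h-',f-.0736,-.035,.188),('hous +Yback',f-.073,.085,.140),('hous +Yfront',f-.044,.085,.149),('hous -Yfront',f-.044,-.085,.149)]:
  print(nm,proj('w',[*(fm+X*u+Y*y),z],i))
g=cv2.cvtColor(a,cv2.COLOR_BGR2GRAY); p=proj('w',[*(fm+X*(f-.0572)+Y*.073),.156],i); x,y=map(int,p)
print(x,y);print('\n'.join(' '.join('%3d'%q for q in row) for row in g[y-45:y+46:4,x-48:x+49:4]))
hsv=cv2.cvtColor(a,cv2.COLOR_BGR2HSV);print('sat');print('\n'.join(' '.join('%3d'%q for q in row) for row in hsv[y-45:y+46:6,x-48:x+49:6,1]))
```

```text
[0.59570244 0.27814152 0.27844125] [ 1.79995331e+02  1.84843647e-03 -1.63324024e+02] 0.00045215817211798054
sw [295.36114391 166.14063958]
swoff+Yside base [286.25816384 173.51252485]
h+ [319.51862796 104.00676957]
h- [319.80106429 -35.42034688]
hous +Yback [318.25766996 180.95882161]
hous +Yfront [277.699064   182.38832949]
hous -Yfront [ 270.0218887  -103.58330917]
295 166
209 211 210 210 208 206  25  71  39  45  22  24  23  30  26  30  23  27  21 161 189 190 187 188 189
200 207 207 210 206 205  27  70  37  19  30  32  21  28  32  33  25  25  62 151 152 143 148 139 148
195 204 204 209 204 209  32  73  43  57  15  19  22  20  29  19  26  61 164 168 166 165 162 156 156
194 199 205 206 211 206  36  72  29  75  24  20  19  41  50 141 166 166 162 158 158 154 144 151 149
180 198 202 202 206 203  42  75  32  37  40  32  34 112 111 167 163 157 153 150 157 154 150 151 156
172 196 195 197 202 202  53  75  43  47  37  40  33 116 104 178 168 155 150 154 154 154 156 155 150
172 197 196 200 196 197  62  84  44  47  42  37  35 118 105 157 151 150 150 154 153 166 164 164 156
170 198 193 198 196 19
[... 1969 characters left out ...]
 125 128 129 130 123
 99  45  21   3  82  58  67  62  55  16 127 126 119 117 123 124 128
 83 109  85  63  74  64  19  28  21  21 129 123 128 121 123 120 122
 20  84 100 108  74  65  11   8  17  21 119 121 130 127 130 133 129
 12  22  42  88  75  59  30   7  13  47 128 133 132 130 128 136 143
 70  11  11   6  54  79  97  97 109 123 122 133 137 138 135 142 135
129 136   4   5  10 137 130 124 141 134 139 133 138 138 140 139 136
132 131  92  21  95 124 128 131 129 123 133 133 147 138 135 143 136
129 138  87 100 112 134 128 127 134 129 133 135 137 144 140 151 137
137 135 134 132 137 141 139 127 137 138 132 136 138 138 142 140 145
139 149 133 136 130 134 136 139 137 142 150 155 160 137 126 126 137
```

The wrist pixel grid shows the thumb piece's light top face at x 282–297, y 160–171, on the dark end face. The housing's +y edge is at y≈181.

Run:
```python
from h import *
i=np.load('w9.npy',allow_pickle=True).item()
fm=np.array([.504,.156]);X=np.array([.287,-.958]);Y=np.array([.958,.287])
for z in(.152,.156,.16):
  p=onplane('w',289.5,166,z,i)[:2];print(z,p,(p-fm)@X,(p-fm)@Y)
p=onplane('w',289.5,166,.156,i)[:2]; t=p-X*.009+Y*.026; s=r.get_state()['tcp_pos'];print('start',t,(t-s[:2])*100)
```

```text
0.152 [0.55388801 0.24462069] -0.07058075876226742 0.07322685167227863
0.156 [0.55350756 0.24481542] -0.07087650756741856 0.07291826727646243
0.16 [0.5531271  0.24501016] -0.07117225637256971 0.07260968288064612
start [0.57583256 0.26089942] [-1.99376664 -1.72668225]
```

>>> jog_arm(
  deltas=[
    [[-1, -1, -0.9, -3, 0], [-1, -1, -0.8, -3, 0], [-1, 0, 0, -3, 0], [-1, 0, 0, -1.9, 0], [-1, 0, 0, 0, 0], [-1, 0, 0, 0, 0]],
  ],
)

```text
time_s: 21.85
tcp_pos: [0.5766, 0.2616, 0.1705]
eef_rot: [180.0, 0.1, -163.3]
contact_force: [-0.2, -0.7, 0.5]
gripper_width: 0.0006
gripper_force: 0.0
```

>>> jog_arm(
  deltas=[
    [[-1, -0.4, -0.12, 0, 0], [-1, -0.4, -0.12, 0, 0], [-1, -0.2, -0.06, 0, 0], [-1, 0, 0, 0, 0]],
  ],
)

```text
time_s: 22.35
tcp_pos: [0.5663, 0.2584, 0.1697]
eef_rot: [180.0, 0.0, -163.3]
contact_force: [0.9, -0.6, 0.3]
gripper_width: 0.0004
gripper_force: 0.3
```

>>> jog_arm(
  deltas=[
    [[-1, -0.3, -0.09, 0, 0], [-1, -0.3, -0.09, 0, 0], [-1, 0, 0, 0, 0]],
  ],
)

```text
time_s: 22.72
tcp_pos: [0.5599, 0.2564, 0.1692]
eef_rot: [180.0, -0.0, -163.3]
contact_force: [-0.3, 0.7, 0.3]
gripper_width: 0.0004
gripper_force: 0.2
```

>>> jog_arm(
  deltas=[
    [[-1, -0.3, -0.09, 0, 0], [-1, -0.2, -0.06, 0, 0], [-1, 0, 0, 0, 0]],
  ],
)

```text
time_s: 23.1
tcp_pos: [0.5557, 0.2554, 0.1697]
eef_rot: [180.0, 0.1, -163.3]
contact_force: [2.8, 2.2, 1.3]
gripper_width: 0.0006
gripper_force: 2.0
```

>>> jog_arm(
  deltas=[
    [[-1, -0.15, -0.04, 0, 0], [-1, 0, 0, 0, 0]],
  ],
)

```text
time_s: 23.35
tcp_pos: [0.5549, 0.2554, 0.1701]
eef_rot: [180.0, 0.2, -163.3]
contact_force: [4.6, 2.4, 1.3]
gripper_width: 0.0006
gripper_force: 2.8
```

>>> jog_arm(
  deltas=[
    [[-1, 0.5, 0.15, 0, 0], [-1, 1, 0.3, 0, 0], [-1, 1, 0.8, 2, 0], [-1, 1, 0.8, 4, 0], [-1, 0.5, 0, 4.9, 0], [-1, 0, 0, 0, 0], [-1, 0, 0, 0, 0]],
  ],
)

```text
time_s: 24.22
tcp_pos: [0.5934, 0.2748, 0.2774]
eef_rot: [-180.0, -0.1, -163.4]
contact_force: [-0.5, 0.3, 0.3]
gripper_width: 0.0007
gripper_force: 0.0
```

```bash
python3 m.py
python3 - <<'E'
from h import *
s=r.get_state(); print(s['tcp_pos'],s['eef_rot'],s['contact_force'])
i=r.camera_info('wrist'); a=r.capture('wrist'); cv2.imwrite('pics/wrist10.png',a)
fm=np.array([.504,.156]);X=np.array([.287,-.958]);Y=np.array([.958,.287])
g=cv2.cvtColor(a,cv2.COLOR_BGR2GRAY); p=proj('w',[*(fm+X*-.071+Y*.065),.156],i); x,y=map(int,p)
print(x,y);print('\n'.join('%3d: '%yy+' '.join('%3d'%q for q in g[yy,x-28:x+29:4]) for yy in range(y-32,y+45,3)))
E
```

```text
handle u,y -0.08805841108198553 0.11944788720796326
[32  0 13  7 47] 319.6808510638298 263.7659574468085 u,z on sym plane -0.0846449559399875 0.05330021304194632
[14 24 17 10 57] 301.9473684210526 290.140350877193 u,z on sym plane -0.15485609296226202 0.007810619484751813
pred [314.23725641 283.25178595]
pred [311.72414826 284.789618  ]
[0.59318528 0.27460888 0.27676817] [-1.79969311e+02 -1.51245863e-01 -1.63364242e+02] [ 0.30458204 -0.50464508 -0.13591998]
293 159
127: 209 250  28  48  52  72  19  21  23  29  28  22  23  28  28
130: 210 250  24  57  52  25  26  27  29  24  22  33  29  25  22
133: 207 249  25  55  53  45  19  29  30  29  27  26  26  27  25
136: 204 248  30  57  52 143  17  28  29  24  16  20  24  36 133
139: 204 246  41  57  56  64  30  31  25  26  50 125 156 159 161
142: 203 246  45  55  55  44  44  37  39  43 116 174 167 155 154
145: 197 246  50  61  61  45  54  52  46  48 115 174 166 155 152
148: 194 242  62  75  72  77 157 161 153 152 109 160 157 149 151
151: 198 241  72  77  72  89 125 117 109  96  92 147 142 143 150
154: 194 240  68  85  80  89 144 146 146 139 
[... 359 characters left out ...]
59  74  66  68  73  67  71  85 122 153 149 140 136
175:  70  66  61  75  68  59  62  73  68  85 119 148 153 158 147
178:  72  68  66  72  65  62  62  66  65  88 109 151 152 148 151
181: 115  65  66  75  71  62  63  62  56  85 123 165 163 153 152
184: 215 183  69  79  72  59  58  55  58  80 142 164 169 160 161
187: 241 243 192  83  68  97  93  94  90 135 168 200 169 165 166
190: 240 242 233 143 150 163 158 151 149 153 159 165 162 168 163
193: 239 241 232 147 160 167 170 164 157 150 154 149 152 164 163
196: 231 236 182 128 163 160 160 164 164 166 164 148 139 150 148
199: 101 116  85 118 164 162 162 156 154 161 164 161 165 161 150
202:  91  87  82 123 134 124 163 162 154 159 154 160 167 168 163
```

Run:
```python
from h import *
for f,x in(('wrist9',290),('wrist10',291)):
  g=cv2.cvtColor(cv2.imread(f'pics/{f}.png'),cv2.COLOR_BGR2GRAY)[135:195,x-4:x+5].mean(1).astype(int); print(f,g.tolist())
i=r.camera_info('wrist');fm=np.array([.504,.156]);X=np.array([.287,-.958]);Y=np.array([.958,.287])
for z,y in((.156,.067),(.156,.055),(.146,.085),(.156,.070)): print(y,z,proj('w',[*(fm+X*-.071+Y*y),z],i))
```

```text
wrist9 [37, 37, 37, 37, 38, 37, 39, 40, 40, 38, 41, 42, 40, 45, 46, 48, 48, 51, 50, 55, 56, 57, 64, 84, 121, 152, 157, 136, 112, 138, 164, 153, 125, 126, 157, 162, 139, 117, 137, 153, 139, 103, 71, 62, 59, 57, 79, 117, 146, 154, 155, 150, 156, 160, 165, 167, 167, 166, 162, 158]
wrist10 [28, 31, 37, 32, 32, 34, 39, 40, 39, 39, 51, 84, 126, 154, 156, 132, 119, 148, 167, 144, 118, 139, 166, 166, 136, 119, 140, 151, 132, 98, 77, 73, 72, 71, 72, 71, 71, 69, 68, 67, 65, 65, 62, 63, 59, 60, 59, 59, 59, 57, 58, 63, 93, 128, 148, 155, 158, 162, 167, 165]
0.067 0.156 [293.45725028 163.05239414]
0.055 0.156 [293.16738468 144.95526654]
0.085 0.146 [294.74147861 187.5128086 ]
0.07 0.156 [293.52861522 167.50854036]
```

The thumb piece has moved 18 px (about 12 mm) towards the handle, and the lens side is now lit. The leg cross bar hasn't moved on the bench, and the robot is clear, so I'll hand in.

```bash
python3 -c "
from plant import r
print(r.close_job())"
```

```text
the job is handed in; nothing more can be done
None
```

The job is handed in, with no verdict returned: by my camera measurements, the light stands on its foot bar (about 18 mm from its start) and leans on the fully open leg. Its lens still faces the wood block, the switch has moved about 12 mm to on, and the arm never went near the tape measure, block or pliers.

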